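Rotate the grease tins in the shelf row

TASK

Restock the row of grease tins in the steel row tray so that the oldest get used first: pull the two older tins (faded grey-blue) up to the front lip nearest the robot, close one behind the other, and put both new tins (orange), the one already in the tray and the one in the delivery carton, behind them in the same row. All four must stand upright on the tray's floor; set them down without dropping or toppling any, and leave everything else on the shelf and in the carton where it is.

Things in the scene. Friction and masses are not known exactly. Their poses are not given: they have to be found in the camera images.
- tray: Fixed bright sheet-steel row tray, yellow tabs at its front, open on top, on the shelf deck (50 mm above the bench). Origin: underside of its floor, middle of the front lip's inner face; x runs to the back (away from the robot), y across, z up. Inside 292 mm long (x 0 to 292) and 74 wide (y -37 to 37); floor and walls 3 mm thick; side and back walls 33 mm high, front lip 18. Four tins (248 mm) fit in one row.
- old_a_mid (a point): Older tin: faded grey-blue label and lid; lever-lid grease tin, a plain upright cylinder 62 mm in diameter and 100 mm high, about 0.34 kg; this point is its centre, 50 mm above its underside, z up. Rubbing hard on the floor if pressed down: lift its weight off to slide it. It starts in the tray.
- old_b_mid (a point): Other older tin, same look as the first: faded grey-blue label and lid; lever-lid grease tin, a plain upright cylinder 62 mm in diameter and 100 mm high, about 0.34 kg; this point is its centre, 50 mm above its underside, z up. Rubbing hard on the floor if pressed down: lift its weight off to slide it. It starts in the tray.
- new_a_mid (a point): New tin: bright orange label and lid; lever-lid grease tin, a plain upright cylinder 62 mm in diameter and 100 mm high, about 0.34 kg; this point is its centre, 50 mm above its underside, z up. Rubbing hard on the floor if pressed down: lift its weight off to slide it. It starts in the tray, anywhere in the row among the two older ones.
- new_b_mid (a point): New tin, bright orange label and lid; lever-lid grease tin, a plain upright cylinder 62 mm in diameter and 100 mm high, about 0.34 kg; this point is its centre, 50 mm above its underside, z up. Rubbing hard on the floor if pressed down: lift its weight off to slide it. It starts in the delivery carton.
- carton: Fixed brown cardboard delivery carton cut down to a tray, 156 x 156 mm outside, walls 3 mm thick and 40 mm high, floor 3 mm; on the shelf to one side of the row tray. Origin: centre of its underside, z up. Its four places are about 39 mm from its middle along its own x and y; three of them hold the orange tin, the jar and the bulb box.
- jar: Bystander in the carton: amber glass jar with white lid, 60 mm in diameter, 90 mm high; origin at the centre of its underside.
- bulb_box: Bystander in the carton: white and blue car-bulb box 58 x 58 mm, 90 mm high; origin at the centre of its underside, sides along its x and y.
- charger: Bystander: grey plastic battery charger box 200 mm (its x) x 110 mm (its y), 80 mm high, with a black handle on top reaching 104 mm; on the shelf at the other side of the row tray from the carton; origin at the centre of its underside.
- torch: Bystander: aluminium torch lying beside the tray, 165 mm long along its x, 38 mm in diameter; origin below its middle, on the deck.
- brush: Bystander: stainless battery-terminal brush lying beside the tray on the side away from the torch, 105 mm long along its x, 38 mm in diameter; origin below its middle, on the deck.
- clamp: Bystander: red spring clamp lying flat near the back edge of the shelf, 160 mm long along its x, 80 mm wide, 24 mm high; origin below its pivot, on the deck.
- fuse_case: Bystander: shut black plastic fuse case near the back edge of the shelf, 80 mm (its x) x 120 mm (its y) x 39 mm high; origin at the centre of its underside.
There are look-alikes about, which are no part of the job. Leave any turquoise look-alike of the part that bears old_b_mid alone.

How it is judged:
By the outcome, as a careful person would: the job done as asked, in the order asked, and still so for the second after the job is handed in, with the robot touching nothing.
It also fails if it takes over 70 s, if anything falls off the work surface, if the arm or the gripper's body presses on something with over 40 N, if the wrist force passes 120 N, or if a joint passes its speed limit or range.

ROBOT

A 6-joint arm with a two-finger parallel gripper is mounted at the origin on the work surface. World frame = base frame: x ahead of the robot, y to its left, z up, the work surface at z = 0. Lengths are in mm, angles in degrees, forces in N, time in s.
With the tool pointing down it reaches from about 350 to 850 mm from the base axis. Payload 8.1 kg.
Tool frame: the origin (TCP) lies on the front face of the gripper's body, between the roots of the fingers; the fingertips stand r.finger_overhang ahead of it and the grasp point (between the pads) lies 54 mm ahead of it (r.finger_overhang is the distance from the TCP to the fingertips, in mm); y points along the fingers, z is the direction in which the jaws open and shut, and the axes are right-handed (so a half turn about y gives the same grasp; the last joint's range is limited). The gripper opens to 85 mm and grips with 20 to 120 N. Pads are 22 mm wide; open, the fingers measure 114 mm over their backs; the gripper's body (76 mm by 85 mm) begins 54 mm behind the grasp point. The pads swing forward as they close: fully open they stand 13 mm farther back than shut.
Start: joints at [64.148, 7.471, 85.268, -0, 87.261, -4.893], TCP at [214.597, 560.316, 303.892] pointing down, gripper open.
Joint ranges: [-169.43, 169.43], [-51.17, 129.36], [1.28, 143.12], [-76.62, 256.62], [0, 156.53], [-152.29, 152.29]. Speed limits (degrees/s): [136.94, 136.94, 159.86, 180, 180, 180].

INTERFACE

Orientations are given as [roll, pitch, yaw] about the fixed x, y, z axes, in that order (R = Rz(yaw) Ry(pitch) Rx(roll)).
In Python, from bench import r gives the robot as it stands. The module is installed in compiled form; this text tells all that it offers.
- The arm moves only by the tool arm_command, never from a script. Its argument "increments" is a list of rows, each a list of 6 numbers: the shift along the tool's x, y, z in m, then the turn, a rotation vector about the tool's x, y, z in rad. In form: [[tx, ty, tz, wx, wy, wz], ...]. A call has exactly 10 rows; each row is the pose to reach, as a shift and turn from the pose commanded when the call began, along the tool's axes at that moment; what a row does not reach only later rows make up. A row lasts 1/8 s, in which the tool goes at most 62.5 mm and 10.7 degrees, less where a joint would pass 70% of its speed; a pose out of reach is approached as far as the arm can. A call with a gripper value outside its range is refused whole. "jaw" is the gripper's target within -1 to 1 (shut at 1, half-way at 0, fully open at -1), set as the call begins (left out, the last holds). The fingers move at their own pace and stop on an object; "force" is the grip in N (left out, the last holds). Time passes only in rows, so rows that repeat a pose let the fingers close, or fill a call up. It gives the time, the measured TCP pose, the force and the opening at its end, in the units of the state.
- r.sense(): the state, without advancing time (a new reading comes with each control period).
- r.snapshot(name): name is "side" or "top" or "wrist"; returns the picture (480x640x3 uint8, red, green, blue); there is no depth.
- r.camera_model(name): a dict with "intrinsics" (3x3 intrinsics, pixels), "cam_to_world" (4x4, takes a point from camera to world coordinates). Camera axes: x right, y down, z forward; pixel columns grow to the right and rows downward; lengths in mm; the calibration is good to about 2 mm. A picture is of the moment at which its call begins: read the wrist's pose just before it. camera_model takes no time and is no camera call; for the wrist camera it gives the pose at the moment of the call.
- r.hand_in(): hands the job in, once; it reports no verdict.
Trained networks look in the newest picture that a camera, given by its name, has taken for a name from the list of things; names that differ only in an ending like _2 or _b are one class to them, and where a whole thing is asked for, a point or a joint stands for the part that bears it (a point fixed in the world has none). Each returns a list of dicts, best first, with "conf" (0 to 1); they miss things now and then, are a little off and sometimes report something else, mostly with a low value. They report only what shows in the picture. A call takes as long as a camera call. They do not tell look-alikes from the thing itself.
- r.trace(camera, target): "mask" (480x640 bool, what is visible of it) and "position" ([column, row] in pixels, amid what is visible of it).
- r.spot_point(camera, target): "position" ([column, row] in pixels: a listed point, or the origin of a listed thing).
The state is a dict: "time": time; "joint_pos": joint angles; "qd": joint speeds; "joint_efforts": joint torques, N m; "tool_pos": TCP position; "tcp_rot": TCP orientation; "ft_force": force on the tool from outside, world axes, zero at the start; "wrist_torque": the same for the moment, N m; "finger_gap": finger opening in mm.
Only numpy, scipy, OpenCV 4.12 (cv2) and the standard library are available. Lean on these libraries where they do the work, as an engineer would, in place of code of your own. Each camera call takes 0.05 s, during which the arm holds its last target.

## Working session

There is one attempt and no reset: what is moved stays moved. The work goes in short steps, Python scripts to look and compute and a tool call to move; the robot and the scene stay as the last step left them, time stands still between calls to the robot, and variables do not carry over. Pictures are saved under pics/ and viewed, and the job is handed in when it is done.

Besides the shell and the picture viewer there is one more tool, called after ">>>" as a command line: name --pt "numbers of a row" for each row, then --argument value for the rest. arm_command: Moves the arm, as the interface text tells. Its arguments: {"type":"object","properties":{"increments":{"type":"array","items":{"type":"array","items":{"type":"number"}}},"jaw":{"type":"number"},"force":{"type":"number"}},"required":["increments"]}

```bash
mkdir -p pics; ls; cat > h.py <<'E'
from bench import r
import numpy as np, cv2
def snap(n,f):
    im=r.snapshot(n); cv2.imwrite('pics/'+f+'.png',im[:,:,::-1]); return im
def ray(n,px,cm=None):
    cm=cm or r.camera_model(n); K=np.array(cm['intrinsics']);T=np.array(cm['cam_to_world'])
    d=T[:3,:3]@np.linalg.solve(K,[px[0],px[1],1.]); return T[:3,3],d
def onz(n,px,z):
    o,d=ray(n,px); return o+d*(z-o[2])/d[2]
def proj(n,p):
    cm=r.camera_model(n); T=np.linalg.inv(np.array(cm['cam_to_world'])); c=T[:3,:3]@np.array(p)+T[:3,3]
    u=np.array(cm['intrinsics'])@c; return u[:2]/u[2]
E
python3 - <<'E'
from h import *
np.set_printoptions(precision=2,suppress=True)
s=r.sense(); print(s, r.finger_overhang)
for n in ['side','top','wrist']:
    snap(n,n+'0'); print(n,np.array(r.camera_model(n)['cam_to_world']))
E
```

```text
pics
{'time': 0.0, 'joint_pos': array([64.15,  7.51, 85.33,  0.  , 87.26, -4.89]), 'qd': array([-0.05, -0.07, -0.03, -0.1 ,  0.05, -0.  ]), 'joint_efforts': array([ -0.  , -56.94, -50.05,  -0.  ,   0.02,  -0.  ]), 'tool_pos': array([214.41, 559.94, 302.86]), 'tcp_rot': array([-90.1 ,   0.01, -20.96]), 'ft_force': array([ 0.15, -0.25,  0.43]), 'wrist_torque': array([ 0.01,  0.01, -0.02]), 'finger_gap': 85.33199498133037} 72.6
side [[   0.89   -0.34    0.29   88.22]
 [  -0.45   -0.68    0.58 -859.97]
 [  -0.     -0.65   -0.76 1210.9 ]
 [   0.      0.      0.      1.  ]]
top [[   0.     -1.      0.08  424.29]
 [  -1.     -0.     -0.01    0.4 ]
 [   0.01   -0.08   -1.   1335.74]
 [   0.      0.      0.      1.  ]]
wrist [[  0.36   0.89   0.29 138.54]
 [  0.93  -0.34  -0.11 587.45]
 [ -0.     0.31  -0.95 372.31]
 [  0.     0.     0.     1.  ]]
```

View pics/side0.png

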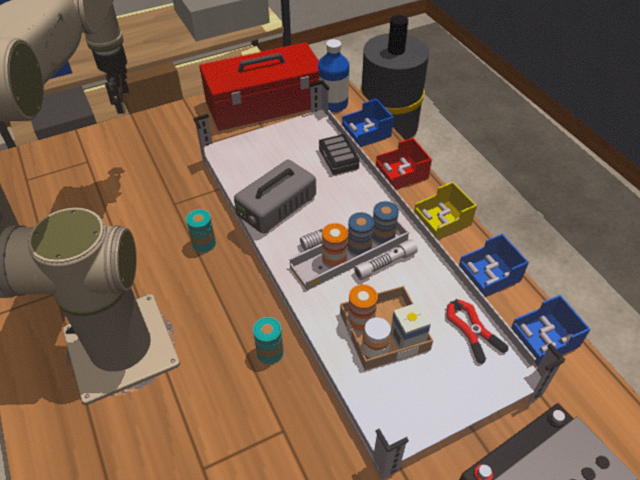

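View pics/top0.png

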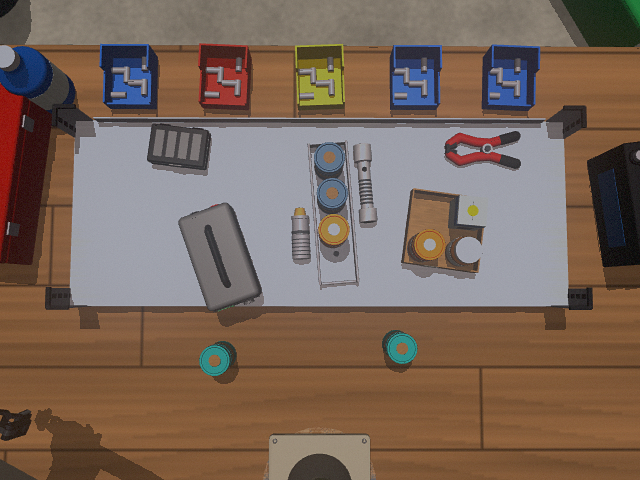

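View pics/wrist0.png

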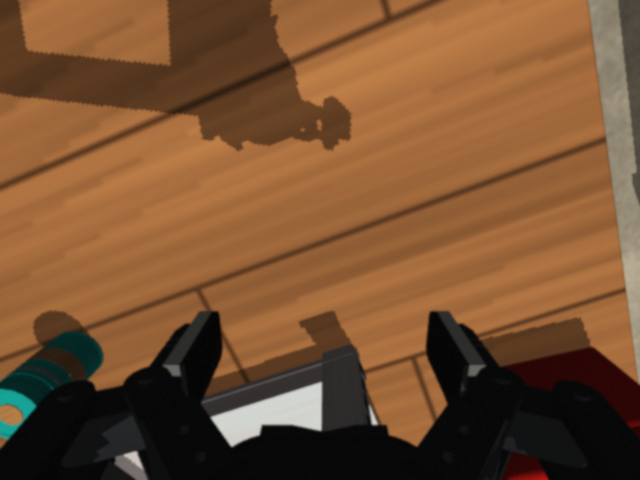

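```bash
python3 - <<'E'
from h import *
np.set_printoptions(precision=1,suppress=True)
obs={}
for n in ['top','side']:
    for t in ['old_a_mid','new_a_mid','tray','carton','jar','bulb_box','torch','brush']:
        if n=='side' and t in('torch','brush'): continue
        for d in r.spot_point(n,t):
            z={'old_a_mid':103,'new_a_mid':103}.get(t,50)
            print(n,t,round(d['conf'],2),np.array(d['position']),onz(n,d['position'],z))
import scipy
print(r.sense()['time'])
# hi-res crop
im=cv2.imread('pics/top0.png'); cv2.imwrite('pics/topc.png',cv2.resize(im[125:305,280:500],None,fx=3.6,fy=3.3))
E
```

```text
top old_a_mid 0.68 [327.8 161.1] [685.2 -17.1 103. ]
top new_a_mid 0.87 [336.1 231.9] [538.2 -34.2 103. ]
top tray 0.82 [335.5 279. ] [442.6 -34.3  50. ]
top tray 0.7 [299.9 235.4] [535.5  41.7  50. ]
top carton 0.78 [442.2 231.1] [ 545.2 -262.8   50. ]
top jar 0.85 [458.3 255.1] [ 493.8 -296.5   50. ]
top bulb_box 0.72 [463.7 215.5] [ 578.9 -309.5   50. ]
top torch 0.73 [363.1 187. ] [640.2 -93.8  50. ]
top brush 0.85 [299.3 235.1] [536.1  42.9  50. ]
top brush 0.48 [459.  218.3] [ 572.8 -299.3   50. ]
side old_a_mid 0.67 [386.4 223.8] [687.1 -21.6 103. ]
side new_a_mid 0.68 [332.9 245.2] [536.4 -23.8 103. ]
side tray 0.88 [298.  274.9] [438.8 -29.9  50. ]
side carton 0.92 [385.7 329.3] [ 549.3 -259.2   50. ]
side carton 0.36 [318.2 238.7] [534.4  52.4  50. ]
side jar 0.64 [371.7 352.9] [ 490.9 -297.9   50. ]
side bulb_box 0.61 [406.1 338.9] [ 577.  -301.3   50. ]
0.85
```

View pics/topc.png

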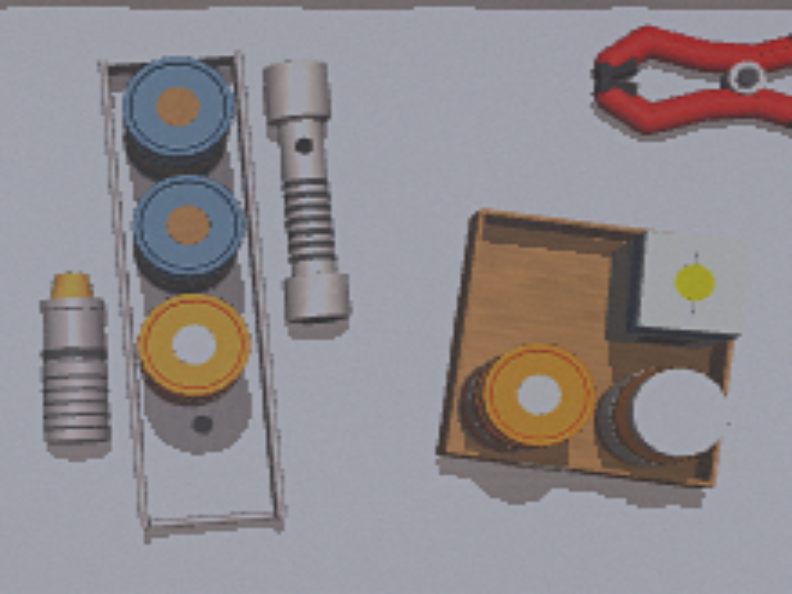

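```bash
python3 - <<'E'
from h import *
np.set_printoptions(precision=1,suppress=True)
im=cv2.imread('pics/top0.png'); hsv=cv2.cvtColor(im,cv2.COLOR_BGR2HSV)
# templates: project lid circle z=153, optimize vs color mask of lid (bright)
from scipy.optimize import minimize
T=cv2.GaussianBlur(cv2.cvtColor(im,cv2.COLOR_BGR2GRAY),(0,0),0.7)
for name,(cx,cy) in {'back':(178,106),'mid':(188,225),'orange':(194,345),'carton':(540,395),'jar':(680,412)}.items():
    z=153 if name!='jar' else 143
    px=(280+cx/3.6,125+cy/3.3); p=onz('top',px,z); print(name,px,p)
for name,c in {'BL':(102,62),'BR':(238,57),'FL':(147,530),'FR':(280,523)}.items():
    print(name,onz('top',(280+c[0]/3.6,125+c[1]/3.3),83))
# lip (z=68) inner 
for name,c in {'lipL':(150,520),'lipR':(272,515)}.items():
    print(name,onz('top',(280+c[0]/3.6,125+c[1]/3.3),68))
for name,c in {'cBL':(481,210),'cFL':(440,453),'cFR':(714,486),'cBR':(745,240)}.items():
    print(name,onz('top',(280+c[0]/3.6,125+c[1]/3.3),90))
ims=cv2.imread('pics/side0.png'); cv2.imwrite('pics/sidec.png',cv2.resize(ims[190:360,270:450],None,fx=3.5,fy=3.5,interpolation=cv2.INTER_CUBIC))
E
```

```text
back (329.44444444444446, 157.12121212121212) [682.6 -19.7 153. ]
mid (332.22222222222223, 193.1818181818182) [610.4 -25.2 153. ]
orange (333.8888888888889, 229.54545454545456) [538.2 -28.4 153. ]
carton (430.0, 244.6969696969697) [ 508.6 -217.3  153. ]
jar (468.8888888888889, 249.84848484848487) [ 499.2 -296.2  143. ]
BL [726.3  23.6  83. ]
BR [729.7 -56.   83. ]
FL [428.5  -3.1  83. ]
FR [432.9 -79.5  83. ]
lipL [434.9  -4.9  68. ]
lipR [438.1 -75.9  68. ]
cBL [ 630.2 -196.2   90. ]
cFL [ 476.7 -171.    90. ]
cFR [ 456.2 -328.    90. ]
cBR [ 611.4 -349.    90. ]
```

View pics/sidec.png

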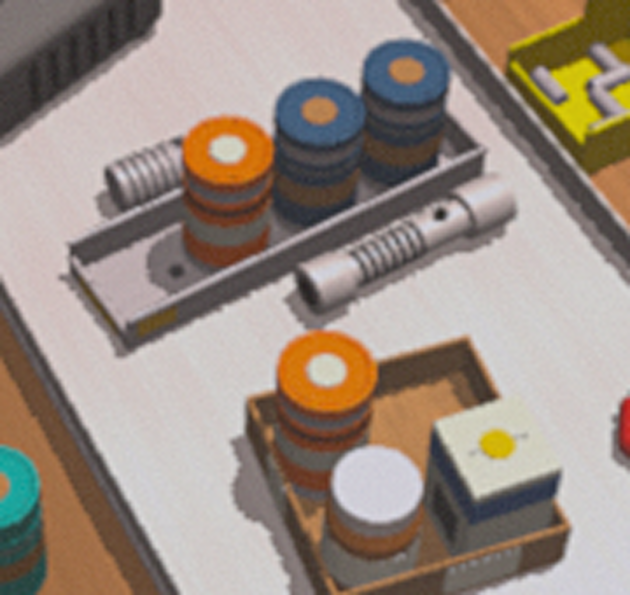

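```bash
cat > mv.py <<'E'
import sys,math
# usage: cur x y z yaw  -> target x y z yaw ; prints tool increments (m, rad about y)
a=[float(v) for v in sys.argv[1:]]
x,y,z,w,X,Y,Z,W=a
p=math.radians(w); dx,dy=X-x,Y-y
print('tx %.4f ty %.4f tz %.4f wy %.4f'%((dx*math.cos(p)+dy*math.sin(p))/1e3,-(Z-z)/1e3,(-dx*math.sin(p)+dy*math.cos(p))/1e3,-math.radians(W-w)))
E
python3 mv.py 214.6 560.3 303.9 -20.96 610 -25 265 4.7
```

```text
tx 0.5786 ty 0.0389 tz -0.4051 wy -0.4479
```

>>> arm_command --pt "0.03 0 -0.02 0 -0.02 0" --pt "0.07 0 -0.05 0 -0.06 0" --pt "0.115 0 -0.08 0 -0.1 0" --pt "0.16 0 -0.11 0 -0.14 0" --pt "0.205 0 -0.14 0 -0.18 0" --pt "0.25 0 -0.17 0 -0.22 0" --pt "0.295 0 -0.2 0 -0.26 0" --pt "0.34 0 -0.235 0 -0.3 0" --pt "0.385 0 -0.27 0 -0.34 0" --pt "0.43 0 -0.3 0 -0.38 0" --jaw -1 --force 40

```text
time: 2.1
tool_pos: [509.6, 124.5, 304.2]
tcp_rot: [-90.0, -0.0, 0.9]
ft_force: [0.5, 0.0, -0.5]
finger_gap: 85.2
```

```bash
python3 mv.py 508.8 126.4 303.9 0.81 610 -25 265 4.7
```

```text
tx 0.0990 ty 0.0389 tz -0.1528 wy -0.0679
```

>>> arm_command --pt "0.025 0.01 -0.04 0 -0.017 0" --pt "0.05 0.02 -0.08 0 -0.034 0" --pt "0.075 0.03 -0.115 0 -0.051 0" --pt "0.09 0.035 -0.14 0 -0.06 0" --pt "0.099 0.039 -0.153 0 -0.068 0" --pt "0.099 0.039 -0.153 0 -0.068 0" --pt "0.099 0.039 -0.153 0 -0.068 0" --pt "0.099 0.039 -0.153 0 -0.068 0" --pt "0.099 0.039 -0.153 0 -0.068 0" --pt "0.099 0.039 -0.153 0 -0.068 0"

```text
time: 3.35
tool_pos: [609.9, -24.8, 265.1]
tcp_rot: [-90.0, -0.0, 4.7]
ft_force: [0.8, -0.1, -0.6]
finger_gap: 85.3
```

```bash
python3 - <<'E'
from h import *
np.set_printoptions(precision=1,suppress=True)
s=r.sense(); print(s['time'],s['tool_pos'],s['tcp_rot'],s['joint_pos'])
snap('wrist','w1')
for t in ['old_a_mid','new_a_mid','tray']:
    for d in r.spot_point('wrist',t): print(t,d['conf'],d['position'],onz('wrist',d['position'],103 if t!='tray' else 50))
E
```

```text
3.35 [609.9 -24.8 265.1] [-90.   -0.    4.7] [  -7.1   10.2   86.3    0.    83.5 -101.9]
```

View pics/w1.png

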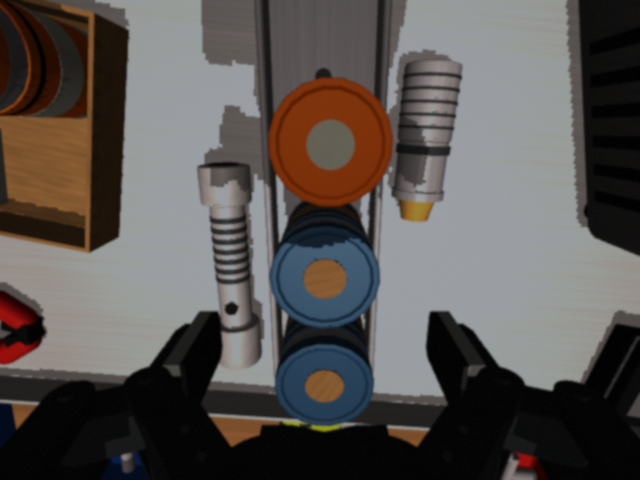

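```bash
python3 - <<'E'
from h import *
np.set_printoptions(precision=1,suppress=True)
for n,p in dict(orange=(330.5,142),mid=(325,279),back=(325,384)).items(): print(n,onz('wrist',p,153))
for n,p in dict(L0=(264,20),L1=(279,330),R0=(386,20),R1=(371,330)).items(): print(n,onz('wrist',p,83))
print(proj('wrist',[610,-25,153]))
E
python3 mv.py 436 -40 0 4.7 0 0 0 0 >/dev/null
python3 - <<'E'
import numpy as np
c,s=np.cos(np.radians(4.8)),np.sin(np.radians(4.8))
for p in [(538.2,-28.4),(610.4,-25.2),(682.6,-19.7)]:
    d=np.array(p)-(436,-40); print(d@[c,s],d@[-s,c])
E
```

```text
orange [535.9 -29.  153. ]
mid [608.7 -25.7 153. ]
back [678.5 -19.9 153. ]
L0 [470.  -74.5  83. ]
L1 [686.9 -56.1  83. ]
R0 [463.9   0.2  83. ]
R1 [681.   17.7  83. ]
[326.  281.3]
102.81223319795426 3.007441578731606
175.02678673443182 0.15467843973684695
247.4337993105738 -0.40615112298405986
```

>>> arm_command --pt "0 0.01 0 0 0 0" --pt "0 0.025 0 0 0 0" --pt "0 0.04 0 0 0 0" --pt "0 0.055 0 0 0 0" --pt "0 0.068 0 0 0 0" --pt "0 0.079 0 0 0 0" --pt "0 0.087 0 0 0 0" --pt "0 0.091 0 0 0 0" --pt "0 0.093 0 0 0 0" --pt "0 0.093 0 0 0 0"

```text
time: 4.8
tool_pos: [610.2, -25.2, 172.2]
tcp_rot: [-90.0, -0.0, 4.7]
ft_force: [0.5, -0.3, -0.7]
finger_gap: 85.3
```

>>> arm_command --pt "0 0 0 0 0 0" --pt "0 0 0 0 0 0" --pt "0 0 0 0 0 0" --pt "0 0 0 0 0 0" --pt "0 0 0 0 0 0" --pt "0 0 0 0 0 0" --pt "0 0 0 0 0 0" --pt "0 0 0 0 0 0" --pt "0 0 0 0 0 0" --pt "0 0 0 0 0 0" --jaw 1 --force 40

```text
time: 6.05
tool_pos: [610.4, -25.1, 172.5]
tcp_rot: [-90.0, -0.1, 4.7]
ft_force: [-0.3, 1.8, 5.0]
finger_gap: 61.2
```

>>> arm_command --pt "0 -0.003 0 0 0 0" --pt "0 -0.01 0 0 0 0" --pt "0 -0.025 0 0 0 0" --pt "0 -0.042 0 0 0 0" --pt "0 -0.06 0 0 0 0" --pt "0 -0.078 0 0 0 0" --pt "0 -0.095 0 0 0 0" --pt "0 -0.108 0 0 0 0" --pt "0 -0.115 0 0 0 0" --pt "0 -0.118 0 0 0 0"

```text
time: 7.3
tool_pos: [610.0, -25.2, 290.1]
tcp_rot: [-90.0, 0.0, 4.7]
ft_force: [-1.6, 0.3, -4.1]
finger_gap: 61.4
```

>>> arm_command --pt "-0.006 0 0 0 0 0" --pt "-0.02 0 0 0 0 0" --pt "-0.04 0 0 0 0 0" --pt "-0.062 0 0 0 0 0" --pt "-0.084 0 0 0 0 0" --pt "-0.104 0 0 0 0 0" --pt "-0.12 0 0 0 0 0" --pt "-0.132 0 0 0 0 0" --pt "-0.138 0 0 0 0 0" --pt "-0.138 0 0 0 0 0"

```text
time: 8.55
tool_pos: [472.3, -36.6, 289.9]
tcp_rot: [-90.0, -0.0, 4.7]
ft_force: [-0.8, 0.4, -4.9]
finger_gap: 61.1
```

```bash
python3 - <<'E'
from h import *
np.set_printoptions(precision=1,suppress=True)
s=r.sense(); print(s['time'],s['tool_pos'],s['tcp_rot'],s['ft_force'],s['finger_gap'])
snap('wrist','w2'); snap('side','s2')
im=cv2.imread('pics/s2.png'); cv2.imwrite('pics/s2c.png',cv2.resize(im[150:360,250:470],None,fx=3,fy=2.8))
E
```

```text
8.55 [472.3 -36.6 289.9] [-90.   -0.    4.7] [-0.8  0.4 -4.9] 61.075730244766554
```

View pics/w2.png

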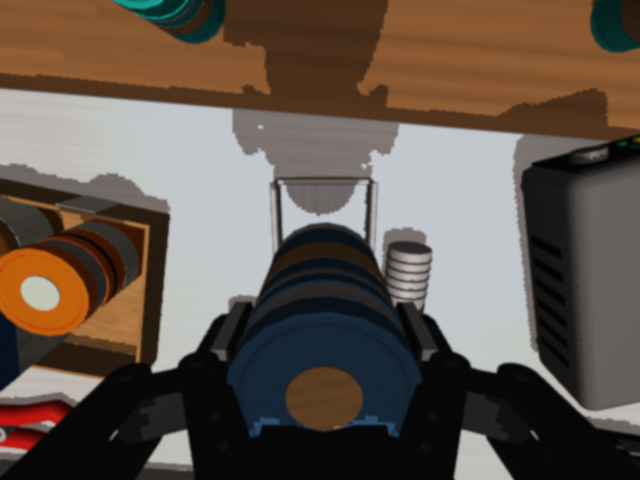

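View pics/s2c.png

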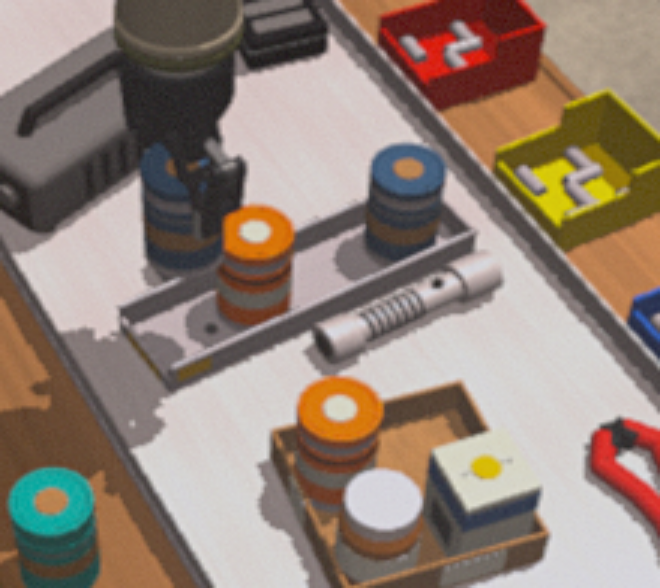

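```bash
python3 - <<'E'
from h import *
np.set_printoptions(precision=1,suppress=True)
im=cv2.imread('pics/w2.png'); cv2.imwrite('pics/w2c.png',cv2.resize(im[160:260,250:400],None,fx=5,fy=5))
for p in [(283,184),(367,184),(325,178)]: print(onz('wrist',p,68))
for p in [(275,210),(376,210)]: print(onz('wrist',p,83))
E
```

```text
[438.8 -73.6  68. ]
[433.3  -5.5  68. ]
[431.2 -40.   68. ]
[457.4 -77.5  83. ]
[450.9   2.1  83. ]
```

View pics/w2c.png

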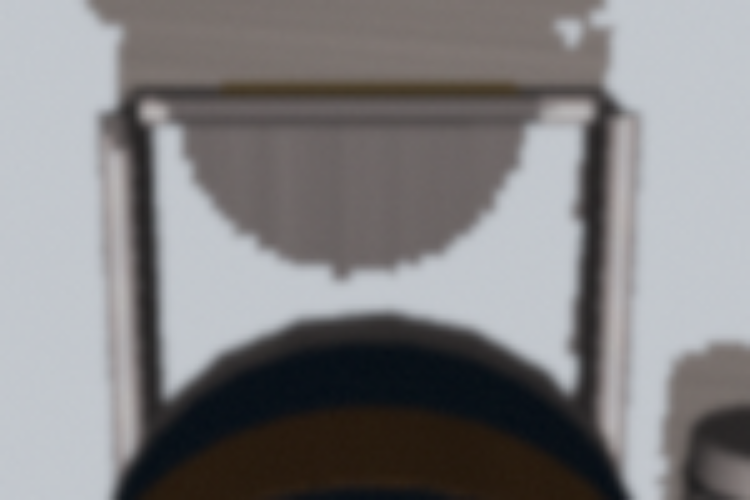

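>>> arm_command --pt "0 0.01 0 0 0 0" --pt "0 0.025 0 0 0 0" --pt "0 0.043 0 0 0 0" --pt "0 0.061 0 0 0 0" --pt "0 0.079 0 0 0 0" --pt "0 0.094 0 0 0 0" --pt "0 0.105 0 0 0 0" --pt "0 0.112 0 0 0 0" --pt "0 0.115 0 0 0 0" --pt "0 0.1165 0 0 0 0"

```text
time: 9.9
tool_pos: [472.8, -36.6, 173.7]
tcp_rot: [-90.0, -0.0, 4.7]
ft_force: [-0.7, 0.5, -2.9]
finger_gap: 61.1
```

>>> arm_command --pt "-0.0005 0 0 0 0 0" --pt "-0.001 0 0 0 0 0" --pt "-0.0015 0 0 0 0 0" --pt "-0.002 0 0 0 0 0" --pt "-0.0025 0 0 0 0 0" --pt "-0.003 0 0 0 0 0" --pt "-0.0035 0 0 0 0 0" --pt "-0.004 0 0 0 0 0" --pt "-0.004 0 0 0 0 0" --pt "-0.004 0 0 0 0 0"

```text
time: 11.15
tool_pos: [468.5, -36.9, 173.4]
tcp_rot: [-90.0, -0.0, 4.7]
ft_force: [-0.0, 0.6, -4.0]
finger_gap: 61.3
```

```bash
python3 - <<'E'
from h import *
np.set_printoptions(precision=1,suppress=True)
s=r.sense(); print(s['time'],s['tool_pos'],s['tcp_rot'],s['ft_force'],s['finger_gap'])
snap('wrist','w3'); im=cv2.imread('pics/w3.png'); cv2.imwrite('pics/w3c.png',cv2.resize(im[50:300,220:440],None,fx=3,fy=2.4))
E
```

```text
11.15 [468.5 -36.9 173.4] [-90.   -0.    4.7] [-0.   0.6 -4. ] 61.25183991919685
```

View pics/w3c.png

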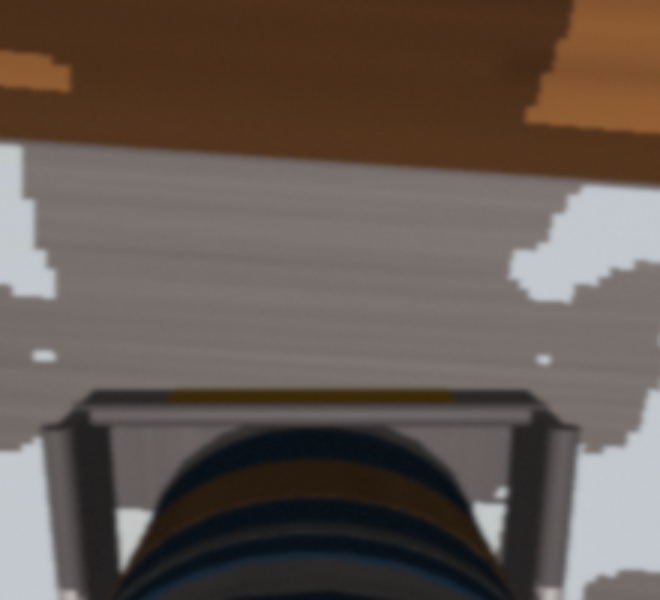

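```bash
python3 - <<'E'
from h import *
np.set_printoptions(precision=1,suppress=True)
for row in (218,220,222,224,226): print(row,onz('wrist',(325,row),68),onz('wrist',(325,row),53))
im=cv2.imread('pics/w3.png'); print(im[210:236,315],im[210:236,270].tolist())
c=np.array(r.sense()['tool_pos']); 
for a in (31,): print(proj('wrist',[468.6-31,-39.5,54]),proj('wrist',[468.6-31,-39.5,68]))
E
```

```text
218 [431.  -40.4  68. ] [434.8 -40.   53. ]
220 [432.1 -40.3  68. ] [435.9 -39.9  53. ]
222 [433.1 -40.2  68. ] [437.  -39.8  53. ]
224 [434.1 -40.1  68. ] [438.2 -39.8  53. ]
226 [435.2 -40.1  68. ] [439.3 -39.7  53. ]
[[101 105 114]
 [ 83  92 103]
 [ 51  68  81]
 [ 20  47  62]
 [  7  41  57]
 [  5  40  56]
 [ 11  40  55]
 [ 29  46  57]
 [ 52  58  65]
 [ 69  71  76]
 [ 82  82  88]
 [ 94  94 100]
 [101 102 109]
 [101 101 108]
 [ 92  92  99]
 [ 82  82  89]
 [ 70  70  75]
 [ 54  53  57]
 [ 39  38  38]
 [ 31  27  24]
 [ 26  19  14]
 [ 24  17  10]
 [ 23  16   8]
 [ 22  14   7]
 [ 22  15   8]
 [ 24  16   9]] [[107, 110, 118], [98, 101, 108], [73, 75, 80], [50, 51, 54], [40, 41, 44], [38, 38, 41], [38, 38, 40], [44, 43, 47], [57, 57, 62], [70, 70, 75], [82, 82, 88], [92, 92, 99], [98, 99, 106], [100, 100, 107], [92, 92, 99], [83, 83, 89], [78, 78, 84], [81, 81, 87], [89, 90, 96], [94, 95, 101], [97, 97, 104], [96, 97, 103], [97, 98, 104], [96, 97, 103], [96, 96, 104], [96, 97, 104]]
[325.6 223.5] [325.7 230.6]
```

>>> arm_command --pt "-0.0005 0 0 0 0 0" --pt "-0.001 0 0 0 0 0" --pt "-0.0015 0 0 0 0 0" --pt "-0.0015 0 0 0 0 0" --pt "-0.0015 0.0005 0 0 0 0" --pt "-0.0015 0.001 0 0 0 0" --pt "-0.0015 0.001 0 0 0 0" --pt "-0.0015 0.0015 0 0 0 0" --pt "-0.0015 0.0015 0 0 0 0" --pt "-0.0015 0.0015 0 0 0 0"

```text
time: 12.45
tool_pos: [467.2, -37.0, 172.5]
tcp_rot: [-90.0, -0.0, 4.7]
ft_force: [-3.5, 1.1, 5.2]
finger_gap: 61.0
```

>>> arm_command --pt "0 0 0 0 0 0" --pt "0 0 0 0 0 0" --pt "0 0 0 0 0 0" --pt "0 0 0 0 0 0" --pt "0 0 0 0 0 0" --pt "0 0 0 0 0 0" --pt "0 0 0 0 0 0" --pt "0 0 0 0 0 0" --pt "0 0 0 0 0 0" --pt "0 0 0 0 0 0" --jaw -1

```text
time: 13.7
tool_pos: [467.0, -37.0, 171.9]
tcp_rot: [-90.0, -0.0, 4.7]
ft_force: [0.1, -0.8, 0.1]
finger_gap: 85.5
```

>>> arm_command --pt "0.004 0 0 0 0 0" --pt "0.012 0 0 0 0 0" --pt "0.023 0 0.001 0 0 0" --pt "0.034 0 0.001 0 0 0" --pt "0.045 0 0.001 0 0 0" --pt "0.056 0 0.002 0 0 0" --pt "0.064 0 0.002 0 0 0" --pt "0.069 0 0.002 0 0 0" --pt "0.07 0 0.002 0 0 0" --pt "0.07 0 0.002 0 0 0"

```text
time: 14.95
tool_pos: [536.4, -29.3, 171.8]
tcp_rot: [-90.0, 0.0, 4.7]
ft_force: [-0.1, 0.1, -0.3]
finger_gap: 85.0
```

```bash
python3 - <<'E'
from h import *
np.set_printoptions(precision=1,suppress=True)
s=r.sense(); print(s['time'],s['tool_pos'],s['ft_force'],s['finger_gap'])
snap('wrist','w4')
E
```

```text
14.95 [536.4 -29.3 171.8] [-0.1  0.1 -0.3] 84.98311825332341
```

View pics/w4.png

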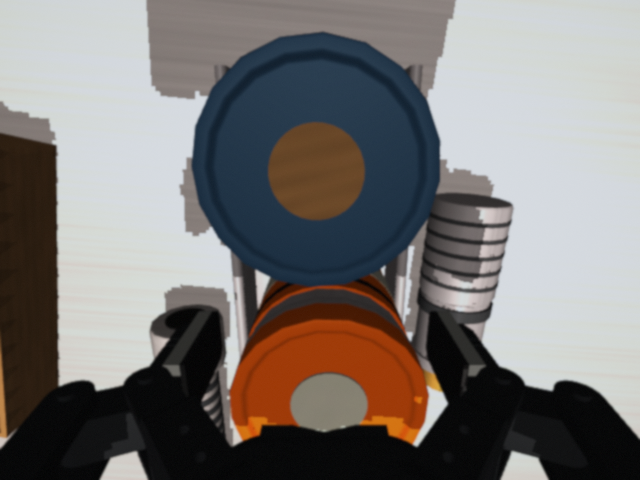

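```bash
python3 - <<'E'
from h import *
np.set_printoptions(precision=1,suppress=True)
for p in [(317,158),(330,402)]: print(onz('wrist',p,153))
E
```

```text
[462.7 -38.1 153. ]
[534.6 -28.7 153. ]
```

>>> arm_command --pt "0 0 0 0 0 0" --pt "0 0 0 0 0 0" --pt "0 0 0 0 0 0" --pt "0 0 0 0 0 0" --pt "0 0 0 0 0 0" --pt "0 0 0 0 0 0" --pt "0 0 0 0 0 0" --pt "0 0 0 0 0 0" --pt "0 0 0 0 0 0" --pt "0 0 0 0 0 0" --jaw 1

```text
time: 16.25
tool_pos: [536.7, -29.2, 172.2]
tcp_rot: [-90.0, -0.0, 4.7]
ft_force: [-1.9, 2.4, 6.0]
finger_gap: 61.2
```

>>> arm_command --pt "0 -0.002 0 0 0 0" --pt "0.004 -0.003 0 0 0 0" --pt "0.014 -0.003 0 0 0 0" --pt "0.027 -0.003 -0.001 0 0 0" --pt "0.041 -0.003 -0.001 0 0 0" --pt "0.054 -0.003 -0.002 0 0 0" --pt "0.066 -0.003 -0.002 0 0 0" --pt "0.073 -0.003 -0.002 0 0 0" --pt "0.075 -0.002 -0.002 0 0 0" --pt "0.075 0 -0.002 0 0 0"

```text
time: 17.5
tool_pos: [611.7, -25.1, 172.2]
tcp_rot: [-90.0, -0.0, 4.7]
ft_force: [-5.1, 0.3, 9.9]
finger_gap: 61.1
```

>>> arm_command --pt "0 0 0 0 0 0" --pt "0 0 0 0 0 0" --pt "0 0 0 0 0 0" --pt "0 0 0 0 0 0" --pt "0 0 0 0 0 0" --pt "0 0 0 0 0 0" --pt "0 0 0 0 0 0" --pt "0 0 0 0 0 0" --pt "0 0 0 0 0 0" --pt "0 0 0 0 0 0" --jaw -1

```text
time: 18.75
tool_pos: [611.5, -25.1, 171.9]
tcp_rot: [-90.0, 0.0, 4.7]
ft_force: [-0.4, 0.1, 1.6]
finger_gap: 85.6
```

```bash
python3 - <<'E'
from h import *
np.set_printoptions(precision=1,suppress=True)
s=r.sense(); print(s['time'],s['tool_pos'],s['ft_force'],s['finger_gap'])
snap('wrist','w5');snap('top','t5');snap('side','s5')
a=cv2.imread('pics/t5.png')[120:310,280:500];b=cv2.imread('pics/s5.png')[180:370,250:470]
cv2.imwrite('pics/ts5.png',cv2.resize(np.hstack([a,b]),None,fx=1.8,fy=1.8,interpolation=cv2.INTER_CUBIC))
E
```

```text
18.75 [611.5 -25.1 171.9] [-0.4  0.1  1.6] 85.58220295881966
```

View pics/ts5.png

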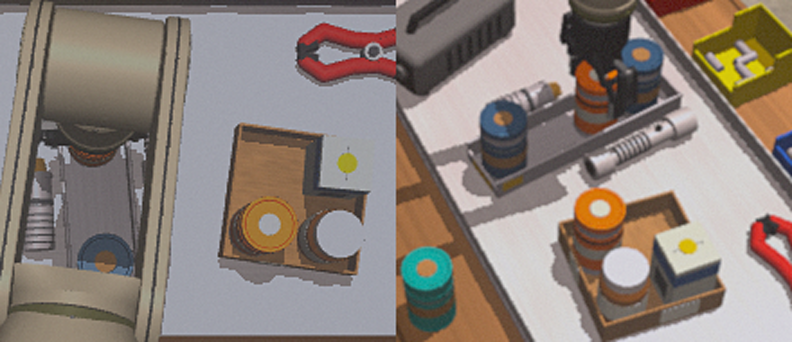

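View pics/w5.png

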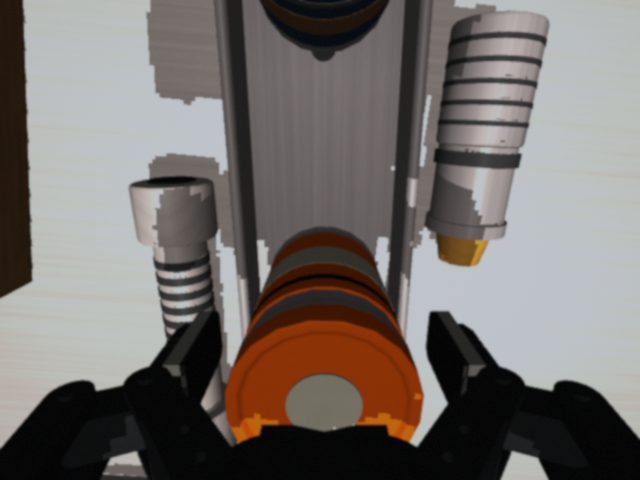

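>>> arm_command --pt "0.004 0 0 0 0 0" --pt "0.012 0 0 0 0 0" --pt "0.023 0 0 0 0 0" --pt "0.034 0 0 0 0 0" --pt "0.045 0 0 0 0 0" --pt "0.056 0 0 0 0 0" --pt "0.064 0 0 0 0 0" --pt "0.069 0 0 0 0 0" --pt "0.07 0 0 0 0 0" --pt "0.07 0 0 0 0 0"

```text
time: 20.15
tool_pos: [681.1, -19.3, 171.8]
tcp_rot: [-90.0, 0.0, 4.7]
ft_force: [0.2, 0.5, 0.1]
finger_gap: 85.4
```

>>> arm_command --pt "0 0 0 0 0 0" --pt "0 0 0 0 0 0" --pt "0 0 0 0 0 0" --pt "0 0 0 0 0 0" --pt "0 0 0 0 0 0" --pt "0 0 0 0 0 0" --pt "0 0 0 0 0 0" --pt "0 0 0 0 0 0" --pt "0 0 0 0 0 0" --pt "0 0 0 0 0 0" --jaw 1

```text
time: 21.4
tool_pos: [681.3, -19.3, 172.1]
tcp_rot: [-90.0, -0.0, 4.7]
ft_force: [-2.3, 1.7, 4.6]
finger_gap: 61.5
```

>>> arm_command --pt "0 -0.003 0 0 0 0" --pt "0 -0.01 0 0 0 0" --pt "0 -0.025 0 0 0 0" --pt "0 -0.042 0 0 0 0" --pt "0 -0.06 0 0 0 0" --pt "0 -0.078 0 0 0 0" --pt "0 -0.095 0 0 0 0" --pt "0 -0.108 0 0 0 0" --pt "0 -0.115 0 0 0 0" --pt "0 -0.118 0 0 0 0"

```text
time: 22.65
tool_pos: [681.3, -19.4, 290.1]
tcp_rot: [-90.0, -0.0, 4.7]
ft_force: [-0.4, -0.2, -3.6]
finger_gap: 61.2
```

>>> arm_command --pt "-0.006 0 0 0 0 0" --pt "-0.02 0 0 0 0 0" --pt "-0.04 0 0 0 0 0" --pt "-0.063 0 0 0 0 0" --pt "-0.087 0 0 0 0 0" --pt "-0.11 0 0 0 0 0" --pt "-0.13 0 0 0 0 0" --pt "-0.142 0 0 0 0 0" --pt "-0.147 0 0 0 0 0" --pt "-0.147 0 0 0 0 0"

```text
time: 23.9
tool_pos: [534.8, -31.4, 289.9]
tcp_rot: [-90.0, -0.0, 4.7]
ft_force: [-0.3, 0.4, -3.3]
finger_gap: 61.1
```

```bash
python3 - <<'E'
from h import *
np.set_printoptions(precision=1,suppress=True)
s=r.sense(); print(s['time'],s['tool_pos'],s['ft_force'],s['finger_gap'])
snap('wrist','w6')
E
```

```text
23.9 [534.8 -31.4 289.9] [-0.3  0.4 -3.3] 61.082075267938805
```

View pics/w6.png

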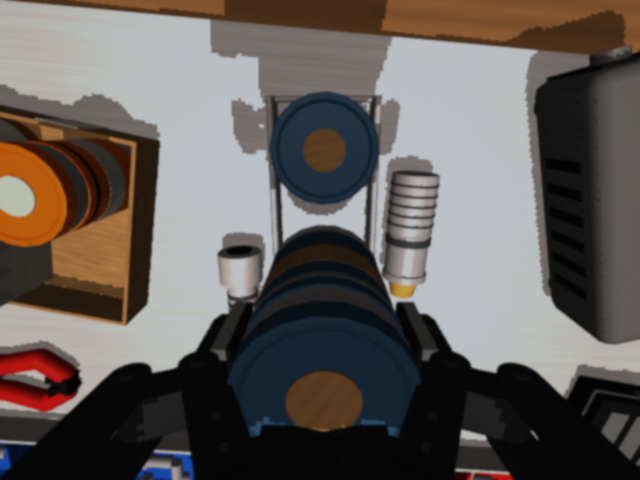

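```bash
python3 - <<'E'
from h import *
np.set_printoptions(precision=1,suppress=True)
print(onz('wrist',(324.5,149.5),153), onz('wrist',(323,226.5),171),onz('wrist',(324,397),271))
E
```

```text
[466.2 -37.7 153. ] [505.8 -35.3 171. ] [531.6 -32.8 271. ]
```

>>> arm_command --pt "0 0.01 0 0 0 0" --pt "0 0.025 0 0 0 0" --pt "0 0.043 0 0 0 0" --pt "0 0.061 0 0 0 0" --pt "0 0.079 0 0 0 0" --pt "0 0.094 0 0 0 0" --pt "0 0.105 0 0 0 0" --pt "0 0.112 0 0 0 0" --pt "0 0.115 0 0 0 0" --pt "0 0.1165 0 0 0 0"

```text
time: 25.2
tool_pos: [535.0, -31.4, 173.7]
tcp_rot: [-90.0, -0.0, 4.7]
ft_force: [-1.1, 1.4, -4.2]
finger_gap: 61.4
```

>>> arm_command --pt "-0.0005 0 0 0 0 0" --pt "-0.001 0 0 0 0 0" --pt "-0.0015 0 0 0 0 0" --pt "-0.002 0 0 0 0 0" --pt "-0.0025 0 0 0 0 0" --pt "-0.003 0 0 0 0 0" --pt "-0.003 0 0 0 0 0" --pt "-0.003 0 0 0 0 0" --pt "-0.003 0 0 0 0 0" --pt "-0.003 0 0 0 0 0"

```text
time: 26.45
tool_pos: [531.8, -31.7, 173.4]
tcp_rot: [-90.0, -0.0, 4.7]
ft_force: [0.3, -1.0, -2.8]
finger_gap: 61.2
```

```bash
python3 - <<'E'
from h import *
np.set_printoptions(precision=1,suppress=True)
s=r.sense(); print(s['time'],s['tool_pos'],s['ft_force'],s['finger_gap'])
snap('wrist','w7')
E
```

```text
26.45 [531.8 -31.7 173.4] [ 0.3 -1.  -2.8] 61.16443421620864
```

View pics/w7.png

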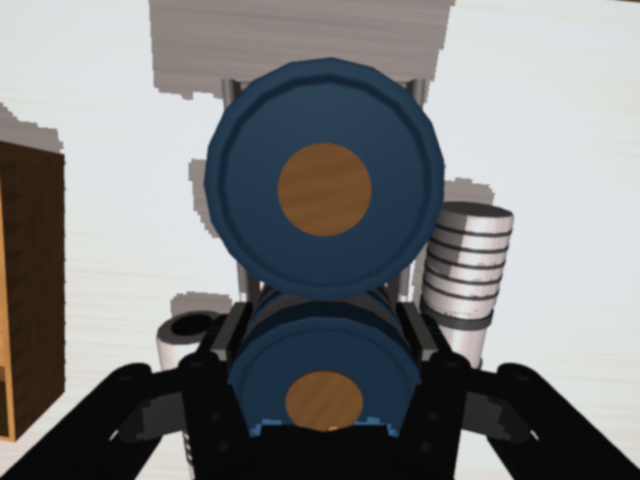

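>>> arm_command --pt "-0.0005 0 0 0 0 0" --pt "-0.001 0 0 0 0 0" --pt "-0.0015 0 0 0 0 0" --pt "-0.002 0 0 0 0 0" --pt "-0.0025 0 0 0 0 0" --pt "-0.0025 0 0 0 0 0" --pt "-0.0025 0 0 0 0 0" --pt "-0.0025 0 0 0 0 0" --pt "-0.0025 0 0 0 0 0" --pt "-0.0025 0 0 0 0 0"

```text
time: 27.75
tool_pos: [529.3, -31.9, 173.4]
tcp_rot: [-90.0, 0.0, 4.7]
ft_force: [0.5, -0.6, -3.6]
finger_gap: 60.7
```

>>> arm_command --pt "-0.0005 0 0 0 0 0" --pt "-0.001 0 0 0 0 0" --pt "-0.0015 0 0 0 0 0" --pt "-0.002 0 0 0 0 0" --pt "-0.002 0 0 0 0 0" --pt "-0.002 0.0005 0 0 0 0" --pt "-0.002 0.001 0 0 0 0" --pt "-0.002 0.0015 0 0 0 0" --pt "-0.002 0.0015 0 0 0 0" --pt "-0.002 0.0015 0 0 0 0"

```text
time: 29.0
tool_pos: [527.5, -32.1, 172.1]
tcp_rot: [-90.0, -0.0, 4.7]
ft_force: [4.5, 0.9, -0.8]
finger_gap: 61.5
```

```bash
python3 - <<'E'
from h import *
np.set_printoptions(precision=1,suppress=True)
s=r.sense(); print(s['time'],s['tool_pos'],s['ft_force'],s['finger_gap'])
snap('wrist','w8'); snap('side','s8')
im=cv2.imread('pics/s8.png')[190:310,270:430]; cv2.imwrite('pics/s8c.png',cv2.resize(im,None,fx=4.5,fy=4.5,interpolation=cv2.INTER_CUBIC))
E
```

```text
29.0 [527.5 -32.1 172.1] [ 4.5  0.9 -0.8] 61.47605447505408
```

View pics/s8c.png

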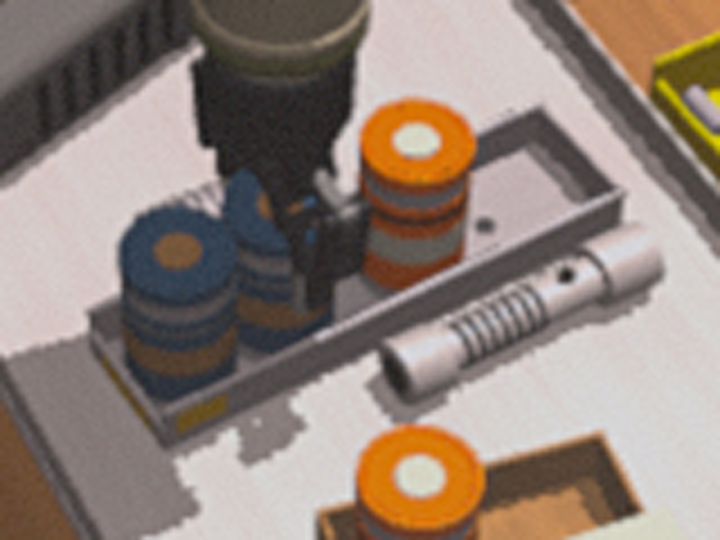

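View pics/w8.png

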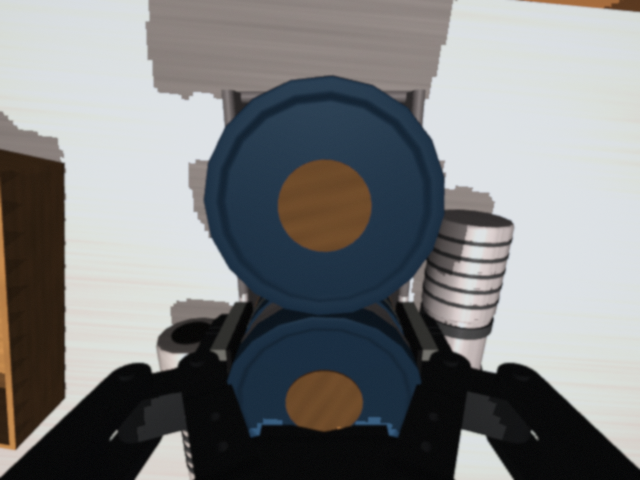

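>>> arm_command --pt "0 0 0 0 0 0" --pt "0 0 0 0 0 0" --pt "0 0 0 0 0 0" --pt "0 0 0 0 0 0" --pt "0 0 0 0 0 0" --pt "0 0 0 0 0 0" --pt "0 0 0 0 0 0" --pt "0 0 0 0 0 0" --pt "0 -0.01 0 0 0 0" --pt "0 -0.03 0 0 0 0" --jaw -1

```text
time: 30.35
tool_pos: [526.7, -32.0, 201.9]
tcp_rot: [-90.0, 0.1, 4.7]
ft_force: [0.4, -0.5, -0.6]
finger_gap: 85.1
```

```bash
python3 - <<'E'
from h import *
np.set_printoptions(precision=1,suppress=True)
s=r.sense(); print(s['time'],s['tool_pos'],s['ft_force'],s['finger_gap'])
E
python3 mv.py 527.3 -32 202 4.7 509 -217 270 -98.5
```

```text
30.35 [526.7 -32.  201.9] [ 0.4 -0.5 -0.6] 85.13603007935951
tx -0.0334 ty -0.0680 tz -0.1829 wy 1.8012
```

>>> arm_command --pt "0 -0.03 0 0 0.0 0" --pt "0 -0.06 0 0 0.1 0" --pt "0 -0.068 -0.01 0 0.25 0" --pt "-0.005 -0.068 -0.035 0 0.42 0" --pt "-0.01 -0.068 -0.065 0 0.6 0" --pt "-0.015 -0.068 -0.095 0 0.78 0" --pt "-0.02 -0.068 -0.125 0 0.96 0" --pt "-0.025 -0.068 -0.155 0 1.14 0" --pt "-0.03 -0.068 -0.175 0 1.32 0" --pt "-0.033 -0.068 -0.183 0 1.5 0"

```text
time: 31.6
tool_pos: [509.2, -218.5, 270.7]
tcp_rot: [-90.0, -0.0, -81.6]
ft_force: [-0.1, -0.8, 0.1]
finger_gap: 85.4
```

>>> arm_command --pt "0 0 0 0 0.16 0" --pt "0 0 0 0 0.27 0" --pt "0 0 0 0 0.3 0" --pt "0 0 0 0 0.3 0" --pt "0 0 0 0 0.3 0" --pt "0 0 0 0 0.3 0" --pt "0 0 0 0 0.3 0" --pt "0 0 0 0 0.3 0" --pt "0 0 0 0 0.3 0" --pt "0 0 0 0 0.3 0"

```text
time: 32.85
tool_pos: [509.4, -217.1, 269.9]
tcp_rot: [-90.0, 0.0, -98.4]
ft_force: [0.4, 0.3, 0.1]
finger_gap: 85.4
```

```bash
python3 - <<'E'
from h import *
np.set_printoptions(precision=1,suppress=True)
s=r.sense(); print(s['time'],s['tool_pos'],s['tcp_rot'],s['ft_force'],s['finger_gap'],s['joint_pos'])
snap('wrist','w9'); snap('top','t9')
im=cv2.imread('pics/t9.png')[125:305,280:500]; cv2.imwrite('pics/t9c.png',cv2.resize(im,None,fx=3.3,fy=3.3,interpolation=cv2.INTER_CUBIC))
E
```

```text
32.85 [ 509.4 -217.1  269.9] [-90.    0.  -98.4] [0.4 0.3 0.1] 85.37745166725338 [-28.4   1.4  95.3   0.   83.4 -20. ]
```

View pics/w9.png

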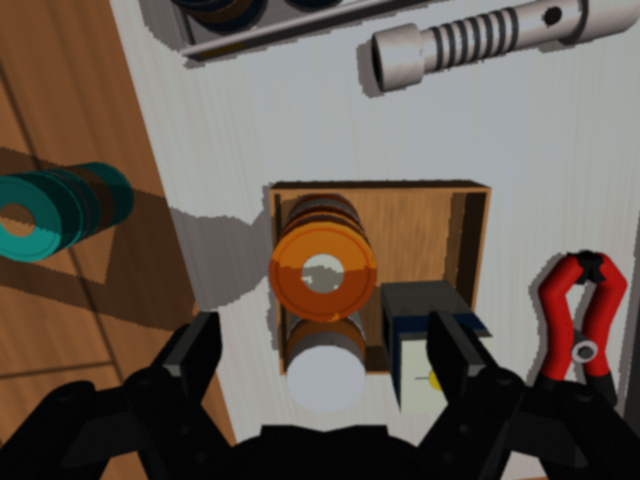

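View pics/t9c.png

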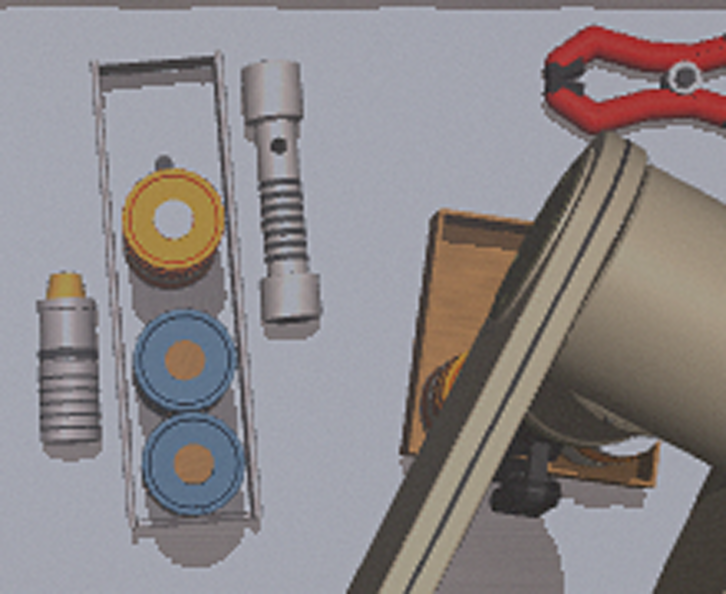

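```bash
python3 - <<'E'
from h import *
np.set_printoptions(precision=1,suppress=True)
print(onz('wrist',(323,274),153),onz('wrist',(324,193),53), proj('wrist',[509.4,-217.1,153]))
im=cv2.imread('pics/t9.png')
for n,(cx,cy) in dict(front=(194,464),bb=(185,359),org=(174,219)).items(): print(n,onz('top',(280+cx/3.3,125+cy/3.3),153))
E
```

```text
[ 507.9 -217.2  153. ] [ 512.7 -189.2   53. ] [325.7 273.5]
front [467.3 -38.  153. ]
bb [529.9 -32.7 153. ]
org [614.  -26.2 153. ]
```

>>> arm_command --pt "0 0.01 0 0 0 0" --pt "0 0.025 0 0 0 0" --pt "0 0.042 0 0 0 0" --pt "0 0.058 0 0 0 0" --pt "0 0.072 0 0 0 0" --pt "0 0.084 0 0 0 0" --pt "0 0.092 0 0 0 0" --pt "0 0.096 0 0 0 0" --pt "0 0.098 0 0 0 0" --pt "0 0.098 0 0 0 0"

```text
time: 34.2
tool_pos: [509.6, -217.2, 172.2]
tcp_rot: [-90.0, -0.0, -98.4]
ft_force: [-1.0, -0.4, 0.4]
finger_gap: 85.4
```

>>> arm_command --pt "0 0 0 0 0 0" --pt "0 0 0 0 0 0" --pt "0 0 0 0 0 0" --pt "0 0 0 0 0 0" --pt "0 0 0 0 0 0" --pt "0 0 0 0 0 0" --pt "0 0 0 0 0 0" --pt "0 0 0 0 0 0" --pt "0 0 0 0 0 0" --pt "0 0 0 0 0 0" --jaw 1

```text
time: 35.45
tool_pos: [509.7, -217.3, 172.5]
tcp_rot: [-89.9, -0.0, -98.4]
ft_force: [-0.4, 0.3, 5.4]
finger_gap: 61.6
```

>>> arm_command --pt "0 -0.003 0 0 0 0" --pt "0 -0.01 0 0 0 0" --pt "0 -0.025 0 0 0 0" --pt "0 -0.042 0 0 0 0" --pt "0 -0.06 0 0 0 0" --pt "0 -0.078 0 0 0 0" --pt "0 -0.095 0 0 0 0" --pt "0 -0.108 0 0 0 0" --pt "0 -0.115 0 0 0 0" --pt "0 -0.118 0 0 0 0"

```text
time: 36.7
tool_pos: [509.4, -217.1, 290.1]
tcp_rot: [-90.0, -0.0, -98.4]
ft_force: [-0.3, 0.5, -2.4]
finger_gap: 61.1
```

```bash
python3 - <<'E'
import math
t=math.radians(4.8)
for d in (247,250,251): print(d, 436+d*math.cos(t), -40+d*math.sin(t))
E
python3 mv.py 509 -217 290 -98.4 685 -19 290 -175.2
```

```text
247 682.1337362346276 -19.331572696918077
250 685.1232148123761 -19.08053916692113
251 686.1197076716256 -18.996861323588814
tx -0.2216 ty -0.0000 tz 0.1452 wy 1.3404
```

>>> arm_command --pt "-0.007 0 0.004 0 0.04 0" --pt "-0.024 0 0.016 0 0.14 0" --pt "-0.05 0 0.033 0 0.3 0" --pt "-0.08 0 0.053 0 0.48 0" --pt "-0.112 0 0.073 0 0.66 0" --pt "-0.144 0 0.094 0 0.84 0" --pt "-0.174 0 0.114 0 1.02 0" --pt "-0.2 0 0.131 0 1.18 0" --pt "-0.216 0 0.141 0 1.29 0" --pt "-0.222 0 0.145 0 1.34 0"

```text
time: 37.95
tool_pos: [685.6, -17.4, 288.4]
tcp_rot: [-90.0, -0.1, -175.3]
ft_force: [-0.2, -0.6, -1.8]
finger_gap: 61.2
```

```bash
python3 - <<'E'
from h import *
np.set_printoptions(precision=1,suppress=True)
s=r.sense(); print(s['time'],s['tool_pos'],s['tcp_rot'],s['ft_force'],s['finger_gap'],s['joint_pos'])
snap('wrist','w10'); snap('side','s10')
im=cv2.imread('pics/s10.png')[150:310,270:450]; cv2.imwrite('pics/s10c.png',cv2.resize(im,None,fx=3.6,fy=3.6,interpolation=cv2.INTER_CUBIC))
E
```

```text
37.95 [685.6 -17.4 288.4] [ -90.    -0.1 -175.3] [-0.2 -0.6 -1.8] 61.192071248893775 [-5.7 21.2 70.8  0.  88.1 79.5]
```

View pics/w10.png

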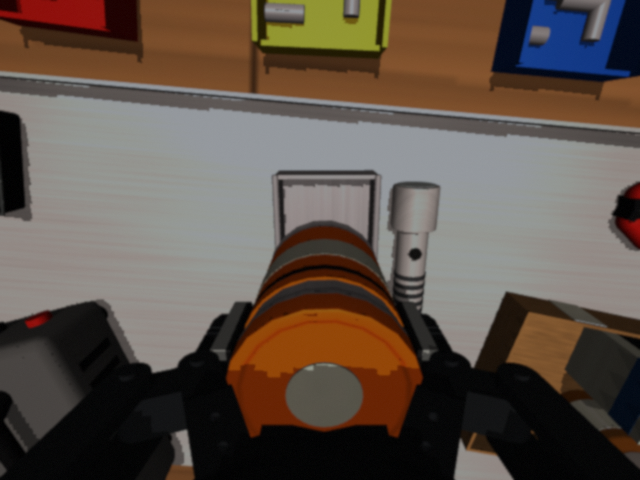

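View pics/s10c.png

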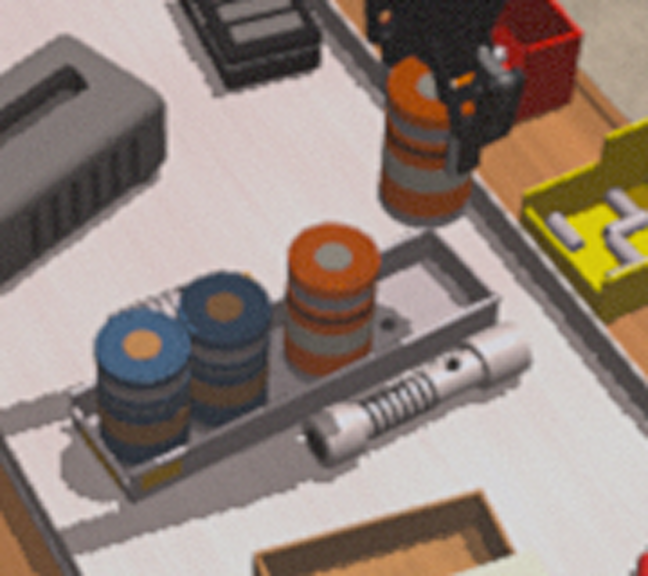

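```bash
python3 - <<'E'
from h import *
np.set_printoptions(precision=1,suppress=True)
for p in [(327,172),(327,181)]: print(onz('wrist',p,83))
for p in [(276,205),(380,205)]: print(onz('wrist',p,83))
print(onz('wrist',(324,222),171), onz('wrist',(324,396),271))
print(r.sense()['tool_pos'])
E
python3 mv.py 0 0 0 -175.2 0 0 0 0 >/dev/null
```

```text
[731.2 -17.2  83. ]
[724.4 -17.8  83. ]
[702.5  20.3  83. ]
[709.3 -60.7  83. ]
[715.  -16.4 171. ] [688.  -18.7 271. ]
[685.4 -17.9 288.5]
```

>>> arm_command --pt "0 0.005 0.001 0 0 0" --pt "0 0.018 0.001 0 0 0" --pt "0 0.036 0.001 0 0 0" --pt "0 0.056 0.001 0 0 0" --pt "0 0.075 0.001 0 0 0" --pt "0 0.091 0.001 0 0 0" --pt "0 0.104 0.001 0 0 0" --pt "0 0.112 0.001 0 0 0" --pt "0 0.115 0.001 0 0 0" --pt "0 0.1165 0.001 0 0 0"

```text
time: 39.3
tool_pos: [685.8, -19.8, 173.9]
tcp_rot: [-90.0, 0.0, -175.2]
ft_force: [-0.2, 1.1, -2.3]
finger_gap: 61.1
```

>>> arm_command --pt "0 0 0 0 0 0" --pt "0 0 0 0 0 0" --pt "0 0.0005 0 0 0 0" --pt "0 0.0005 0 0 0 0" --pt "0 0.001 0 0 0 0" --pt "0 0.001 0 0 0 0" --pt "0 0.0015 0 0 0 0" --pt "0 0.0015 0 0 0 0" --pt "0 0.0015 0 0 0 0" --pt "0 0.0015 0 0 0 0"

```text
time: 40.55
tool_pos: [685.6, -19.8, 172.6]
tcp_rot: [-90.0, 0.0, -175.2]
ft_force: [-3.4, -0.0, 5.0]
finger_gap: 61.6
```

```bash
python3 - <<'E'
from h import *
np.set_printoptions(precision=1,suppress=True)
s=r.sense(); print(s['time'],s['tool_pos'],s['tcp_rot'],s['ft_force'],s['finger_gap'])
snap('wrist','w11'); snap('side','s11')
im=cv2.imread('pics/s11.png')[150:310,270:450]; im2=cv2.imread('pics/w11.png'); cv2.imwrite('pics/s11c.png',np.hstack([cv2.resize(im,(400,355)),cv2.resize(im2,(400,355))]))
E
```

```text
40.55 [685.6 -19.8 172.6] [ -90.     0.  -175.2] [-3.4 -0.   5. ] 61.57576821021718
```

View pics/s11c.png

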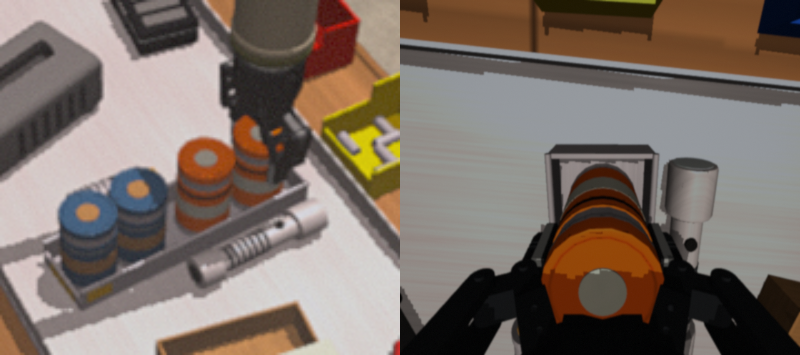

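Seated on the floor (reaction 5 N). Release and rise.

>>> arm_command --pt "0 0 0 0 0 0" --pt "0 0 0 0 0 0" --pt "0 0 0 0 0 0" --pt "0 0 0 0 0 0" --pt "0 0 0 0 0 0" --pt "0 0 0 0 0 0" --pt "0 0 0 0 0 0" --pt "0 0 0 0 0 0" --pt "0 -0.005 0 0 0 0" --pt "0 -0.02 0 0 0 0" --jaw -1

```text
time: 41.9
tool_pos: [684.9, -19.7, 191.6]
tcp_rot: [-90.0, -0.1, -175.2]
ft_force: [-0.2, 0.4, 0.1]
finger_gap: 85.2
```

>>> arm_command --pt "0 -0.02 0 0 0 0" --pt "0 -0.045 0 0 0 0" --pt "0 -0.07 0 0 0 0" --pt "0 -0.095 0 0 0 0" --pt "0 -0.12 -0.02 0 0 0" --pt "0 -0.14 -0.05 0 0 0" --pt "0 -0.15 -0.09 0 0 0" --pt "0 -0.15 -0.13 0 0 0" --pt "0 -0.15 -0.17 0 0 0" --pt "0 -0.15 -0.2 0 0 0"

```text
time: 43.15
tool_pos: [668.5, 181.4, 344.3]
tcp_rot: [-90.0, 0.1, -175.1]
ft_force: [-0.1, 0.0, 0.5]
finger_gap: 85.3
```

```bash
python3 - <<'E'
from h import *
np.set_printoptions(precision=1,suppress=True)
s=r.sense(); print(s['time'],s['tool_pos'],s['ft_force'],s['finger_gap'])
snap('top','t12'); snap('side','s12')
a=cv2.imread('pics/t12.png')[120:310,280:500];b=cv2.imread('pics/s12.png')[180:370,250:470]
cv2.imwrite('pics/ts12.png',cv2.resize(np.hstack([a,b]),None,fx=1.8,fy=1.8,interpolation=cv2.INTER_CUBIC))
cv2.imwrite('pics/t12c.png',cv2.resize(a,None,fx=3.1,fy=3.1,interpolation=cv2.INTER_CUBIC))
d=cv2.absdiff(cv2.imread('pics/top0.png'),cv2.imread('pics/t12.png'))
E
```

```text
43.15 [668.5 181.4 344.3] [-0.1  0.   0.5] 85.31801719063705
```

View pics/ts12.png

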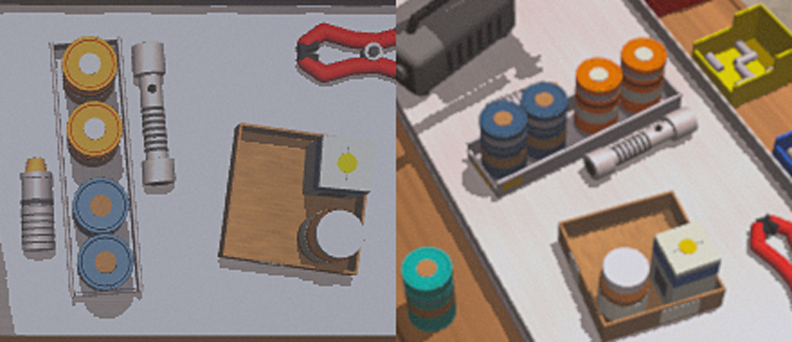

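View pics/t12c.png

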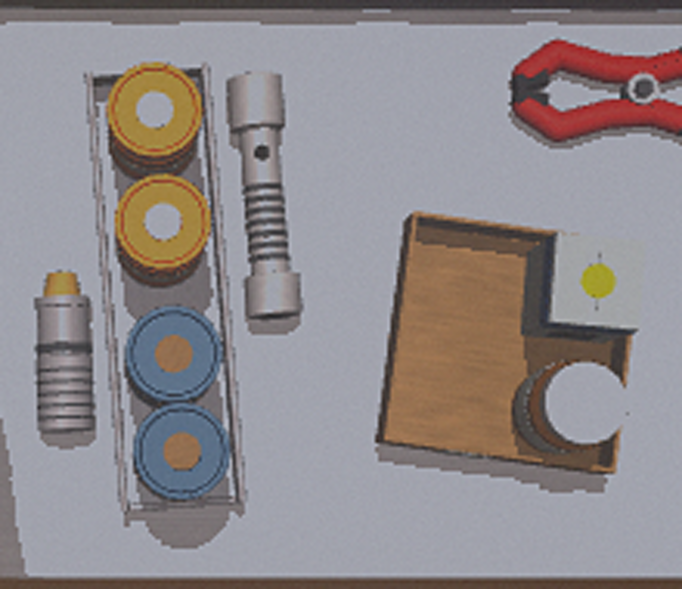

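```bash
python3 - <<'E'
from h import *
print(r.sense()['time'], r.hand_in())
E
```

```text
the job is handed in; nothing more can be done
43.25 None
```

The tins are restocked and I handed the job in at 43.25 s of the 70 s allowed.

- **Front older tin:** I lifted the nearer grey-blue tin over the orange one and set it at the front lip. The images put its gap to the lip at 0–2 mm; it may not be touching, and I had no exact measure.
- **Orange tin already in the tray:** I lifted it about 3 mm off the floor and moved it back about 75 mm.
- **Second older tin:** I lifted it over the orange tin and set it right behind the first. The centres are about 62–63 mm apart for 62 mm tins.
- **Orange tin from the carton:** I set it at the back of the row.

**Last checks:** In the final top and side pictures, taken after the gripper had let go and moved clear, the order from the front is grey-blue, grey-blue, orange, orange. All four tins stand upright inside the tray. The jar, bulb box, torch, brush, clamp and the one turquoise tin in view look unmoved by eye. I did not measure their positions again.

**Measurement disagreements:**
- The network detectors found nothing in the wrist picture I gave them, so I worked from lid centres I read off the pictures myself, which agreed with the top camera to about 2–4 mm.
- The wrist and top cameras also differed by about 2 mm on where the front lip is.
- When I released the second older tin, the wrist force did not show its full weight on the floor. It may have settled by a fraction of a millimetre, and it stood upright afterwards.

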